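# Change the tube in the raking lamp

## Robot

A 6-joint arm with a two-finger parallel gripper is mounted at the origin on the work surface. World frame = base frame: x ahead of the robot, y to its left, z up, the work surface at z = 0. Lengths are in m, angles in rad, forces in N, time in s.
With the tool pointing down it reaches from about 0.375 to 0.9 m from the base axis. Payload 3.1 kg.
Tool frame: the origin (TCP) lies at the centre of the arm's flange, where the gripper is bolted on; the fingertips stand 173 mm ahead of it and the grasp point (between the pads) lies 155 mm ahead of it; z points along the fingers, x is the direction in which the jaws open and shut, and the axes are right-handed (so a half turn about z gives the same grasp; the last joint's range is limited). The gripper opens to 85 mm and grips with 20 to 120 N. Pads are 22 mm wide; open, the fingers measure 114 mm over their backs; the gripper's body (76 mm by 85 mm) begins 54 mm behind the grasp point. The pads swing forward as they close: fully open they stand 13 mm farther back than shut.
Start: joints at [1.054, 0.527, 1.433, -0, 1.181, -0.178], TCP at [0.207, 0.59, 0.405] pointing down, gripper open.
Joint ranges: [-3.08, 3.08], [-0.75, 2.2], [0.22, 2.44], [-1.43, 4.57], [0, 2.65], [-2.85, 2.85]. Speed limits (rad/s): [2.79, 2.79, 3.14, 3.14, 3.14, 3.14].

## Interface

Orientations are given as a unit quaternion [x, y, z, w].
In Python, from station import manip gives the robot as it stands.
- The arm moves only by the shell command python3 -m jog 'ROWS' [OPENING] [FORCE]. ROWS is JSON, a list that holds one entry, the list of rows, each a list of 4 numbers: the shift along the world's x, y, z in mm, then the turn about the world's z in degrees. A call has exactly 8 rows; each row shifts and turns the commanded pose from where the row before left it; what a row does not reach is not made up. A row lasts 1/8 s, in which the tool goes at most 62.5 mm and 10.7 degrees, less where a joint would pass 70% of its speed; a pose out of reach is approached as far as the arm can. A call is refused whole if a number of a shift passes 62.5 or a number of a turn 10.7, either way. A call with a gripper value outside its range is refused whole. OPENING is the opening in per cent of the stroke, from 0 (shut) to 100 (fully open), set as the call begins (- or left out, the last holds). The fingers move at their own pace and stop on an object; FORCE is the grip in N (left out, the last holds). Time passes only in rows, so rows that do not move let the fingers close, or fill a call up. It gives the time, the measured TCP pose, the force and the opening at its end, in the units of the state.
- manip.sense(): the state, without advancing time (a new reading comes with each control period).
- manip.snapshot(name): name is "side" or "top"; returns the picture (420x560x3 uint8, red, green, blue); there is no depth.
- manip.camera_info(name): a dict with "fx", "fy", "cx", "cy" (pixels), "R" (3x3) and "t" (3): a world point X has camera coordinates R X + t. Camera axes: x right, y down, z forward; pixel columns grow to the right and rows downward; lengths in m; the calibration is good to about 2 mm. A picture is of the moment at which its call begins. camera_info takes no time and is no camera call.
- manip.sign_off(): hands the job in, once; it reports no verdict.
The state is a dict: "t": time; "q": joint angles; "qd": joint speeds; "tau": joint torques, N m; "tcp_pos": TCP position; "tool_rot": TCP orientation; "force": force on the tool from outside, world axes, zero at the start; "ft_torque": the same for the moment, N m; "finger_gap": opening from 0.0 (shut) to 1.0 (fully open).
Only numpy, scipy, OpenCV 4.12 (cv2) and the standard library are available. Lean on these libraries where they do the work, as an engineer would, in place of code of your own. Each camera call takes 0.05 s, during which the arm holds its last target. There are 200 camera calls.

## Task

Change the dead tube of the green raking lamp: pull the grey tube straight out of its two spring clips and lower it (do not drop it) into the red tray. Then press the white tube from the wooden stand into the same clips, centred, until it snaps fully home at both ends, and only then switch the lamp on by pushing the yellow box's black lever all the way over. Leave the other things on the bench where they are.

Things in the scene. Friction and masses are not known exactly. Their poses are not given: they have to be found in the camera images.
- lamp: the raking lamp, fixed to the bench, green head on a dark foot 150 x 160 x 18 mm; origin under the foot on the bench, its -x side is the front. The head's floor is a 135 x 240 mm plate whose outward normal leans 35 degrees from vertical towards the lamp's -x
- head: the lamp's green head: origin on its floor under the tube's middle, axes as lamp_seat. A clear hood with a green rim, a 240 mm wide wall, stands 81 mm up-slope (+x) of the tube's axis and rises to 80 mm farther out (+z) than that axis; it overhangs, so an upright gripper does not fit over the tube: tilt it about 35 degrees, along -z. The down-slope side (-x) is open
- lamp_seat (a point): centre of a seated tube, 149 mm above the bench, 36 mm above the head's floor. z: the outward normal, the way out; y: level, along the tube; x: up-slope. Steel spring clips 12 mm wide at y = -60 and +60 mm, open to +z, 108 mm free between them, reach 20 mm sideways and 18 mm out from the axis. Pulling out or pressing in takes 6 to 10 N until it snaps, within 20 mm of travel
- spent_tube: the dead lamp tube, grey glass with dark caps and black bands, 26 mm diameter, 190 mm long, 0.06 to 0.13 kg; origin at its centre, its y axis along the tube. Starts in the lamp's clips
- fresh_tube: the new lamp tube, white with bright aluminium caps and green bands, 26 mm diameter, 190 mm long, 0.06 to 0.13 kg; origin at its centre, its y axis along the tube (both ends alike). Starts lying level in the wooden stand, its axis 45 mm above the bench
- stand: light wooden stand, fixed, 80 x 170 mm, origin under its centre; two vee blocks at y = -65 and +65 mm, each 20 mm thick, carry the tube along the stand's y axis; base 12 mm thick between them
- tray: red open tray, fixed, 120 mm (x) x 230 mm (y) x 50 mm high, walls 4 mm, origin under its centre. Two black rubber cross ribs, 16 mm thick at y = -65 and +65 mm, slope 20 degrees down to the middle, so that a tube laid along the tray's y axis comes to rest with its axis about 36 mm above the bench over the tray's middle line; between the ribs the floor is 4 mm thick and free
- switch_base: yellow switch box, fixed, 70 mm (x) x 50 mm (y) x 25 mm high, origin under its centre. The lever's pivot is 22 mm above its origin, the hinge axis is its y axis
- switch (a joint): the lever's angle in rad: 0 = off, leaning 0.5 rad from upright to the box's own -x side; 1.0 = on, leaning 0.5 rad to its +x side. Light friction, about 1 N at the knob; it stays where it is left
- switch_tip (a point): centre of the lever's black ball (26 mm diameter), 80 mm from the pivot; its height when upright is 102 mm, about 92 mm when off or on. Rod 10 mm diameter. Push it towards the box's +x
- glue: white glue bottle with red cap, 56 mm wide, 170 mm tall; a bystander, leave it
- varnish: amber varnish jar with brass lid, 70 mm wide, 95 mm tall; a bystander, leave it
- mallet: hammer, 260 mm long; a bystander, leave it
- brush: paint brush, 200 mm long; a bystander, leave it
- driver: orange-handled screwdriver, 200 mm long; a bystander, leave it
- sander: cork sanding block, 75 x 45 x 26 mm; a bystander, leave it
- tape: yellow tape measure, 65 x 35 x 60 mm; a bystander, leave it
Not all that is in view belongs to the job. Leave any pink or turquoise look-alike of the fresh_tube alone.

How it is judged:
By the outcome, as a careful person would: the job done as asked, in the order asked, and still so for the second after the job is handed in, with the robot touching nothing.
It also fails if it takes over 72 s, if anything falls off the work surface, if the arm or the gripper's body presses on something with over 40 N, if the wrist force passes 120 N, or if a joint passes its speed limit or range.

## Working session

There is one attempt and no reset: what is moved stays moved. The work goes in short steps, Python scripts to look and compute and a shell command to move; the robot and the scene stay as the last step left them, time stands still between calls to the robot, and variables do not carry over. Pictures are saved under pics/ and viewed, about 8 in all and at most 12, crops included, and the job is handed in when it is done.

```bash
ls; mkdir -p pics; cat > h.py <<'E'
import numpy as np, cv2
from station import manip
def snap(n,f=None):
    im=np.asarray(manip.snapshot(n))[:,:,::-1].copy()
    if f: cv2.imwrite('pics/'+f,im)
    return im
def ray(n,u,v):
    c=manip.camera_info(n);R=np.array(c['R']);t=np.array(c['t'])
    d=R.T@np.array([(u-c['cx'])/c['fx'],(v-c['cy'])/c['fy'],1]);return -R.T@t,d
def onz(n,u,v,z):
    o,d=ray(n,u,v);return o+d*(z-o[2])/d[2]
def proj(n,X):
    c=manip.camera_info(n);p=np.array(c['R'])@np.array(X)+np.array(c['t'])
    return np.array([c['fx']*p[0]/p[2]+c['cx'],c['fy']*p[1]/p[2]+c['cy']])
E
python3 - <<'E'
from h import *
a=snap('top','top0.png');b=snap('side','side0.png')
for n in('top','side'):
    c=manip.camera_info(n);print(n,c['fx'],-np.array(c['R']).T@np.array(c['t']),np.array(c['R'])[2])
print(manip.sense())
E
```

```text
pics
top 470.4788284958995 [0.25607643 0.0447769  1.50911231] [ 0.15142282 -0.01016048 -0.98841686]
side 501.3737695053715 [ 0.36472477 -0.78476421  1.12169707] [ 0.09318465  0.61146932 -0.78576198]
{'t': 0.1, 'q': array([ 1.05449745e+00,  5.28425291e-01,  1.43380268e+00,  4.17877759e-05,
        1.18140202e+00, -1.78499419e-01]), 'qd': array([-0.00205649, -0.00142478, -0.00234782, -0.0011679 ,  0.00116011,
        0.00076817]), 'tau': array([-3.77909564e-04, -4.43302488e+01, -1.78586429e+01, -2.53862690e-04,
        3.94879840e-03,  1.28818044e-06]), 'tcp_pos': array([0.20694289, 0.58941431, 0.40379005]), 'tool_rot': array([ 8.15912171e-01,  5.78174966e-01, -9.30703627e-04,  4.14548493e-04]), 'force': array([ 0.14637751,  0.19905852, -1.46392732]), 'ft_torque': array([-0.01504754,  0.03572312, -0.01519442]), 'finger_gap': 0.9994164947841969}
```

```bash
python3 -m jog --help 2>&1 | head -40
```

```text
invalid input: not JSON, or not a number
```

View pics/top0.png

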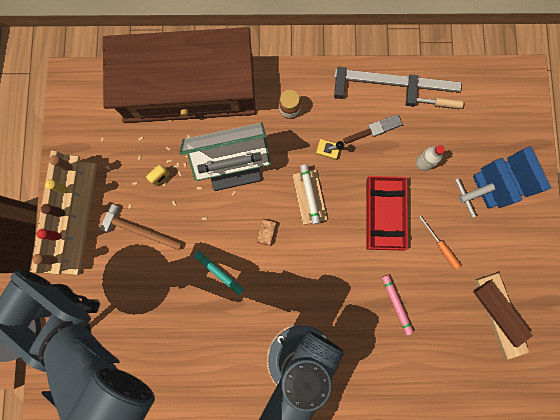

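View pics/side0.png

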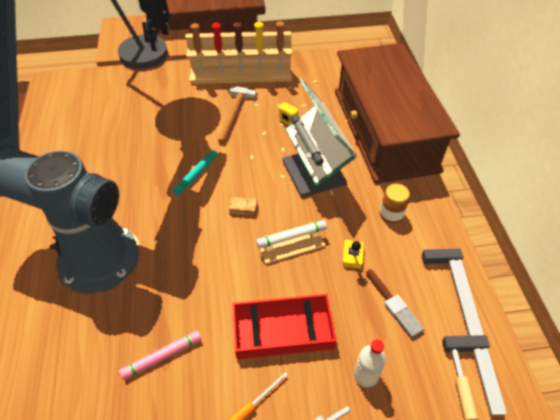

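```bash
python3 - <<'E'
from h import *
a=cv2.imread('pics/top0.png');b=cv2.imread('pics/side0.png')
A=cv2.resize(a[115:235,175:350],None,fx=4.5,fy=4.5,interpolation=cv2.INTER_CUBIC)[:, :790]
cv2.imwrite('pics/c1.png',A)
B=cv2.resize(b[75:275,225:375],None,fx=3,fy=3,interpolation=cv2.INTER_CUBIC)
cv2.imwrite('pics/c2.png',B)
E
```

```text
(no output)
```

View pics/c1.png

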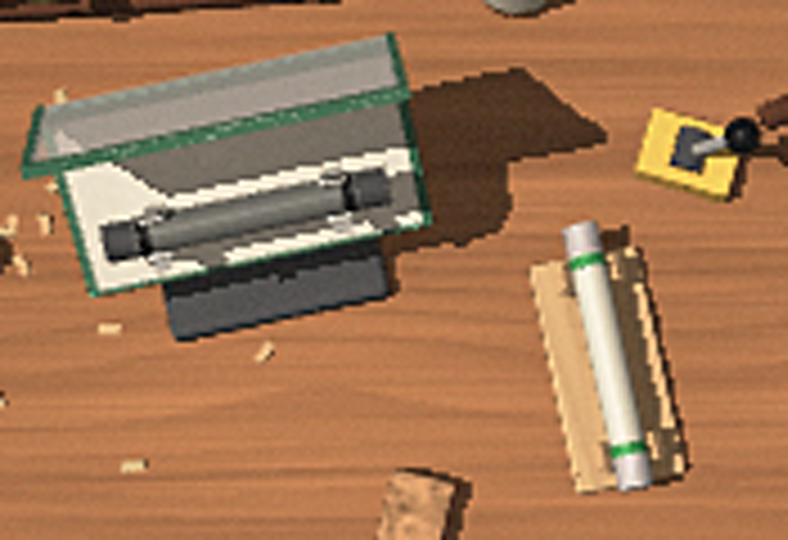

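View pics/c2.png

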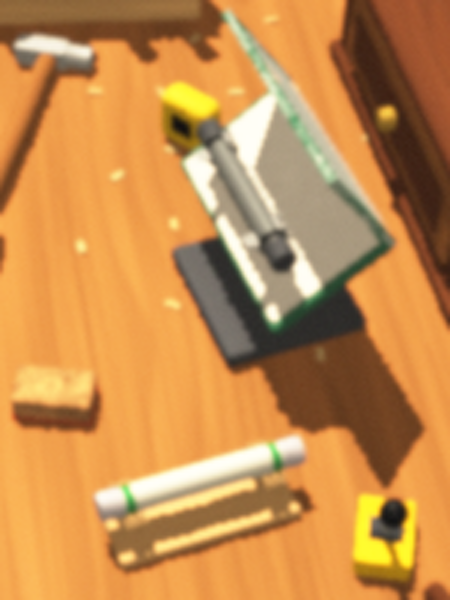

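```bash
python3 - <<'E'
from h import *
T=lambda u,v:(175+u/4.5,115+v/4.5)
S=lambda u,v:(225+u/3,75+v/3)
r=lambda x:np.round(np.array(x)*1000,1)
def tri(p,q):
    o1,d1=ray('top',*p);o2,d2=ray('side',*q)
    A=np.array([d1,-d2]).T;s=np.linalg.lstsq(A,o2-o1,rcond=None)[0]
    P,Q=o1+s[0]*d1,o2+s[1]*d2;return r((P+Q)/2),r(np.linalg.norm(P-Q))
def rep(n,e1,e2,z,n2='top'):
    P,Q=onz(n2,*e1,z),onz(n2,*e2,z);d=Q-P
    print(n,r(P),r(Q),'mid',r((P+Q)/2),'len',r(np.hypot(d[0],d[1])),'ang',np.degrees(np.arctan2(d[1],d[0])))
rep('spent top',T(103,243),T(390,188),.149);rep('spent side',S(205,122),S(285,258),.149,'side')
print(tri(T(246,214),S(245,191)))
rep('fresh top',T(581,226),T(635,485),.045);rep('fresh side',S(297,448),S(107,505),.045,'side')
print('ball',tri(T(743,134),S(393,514)),r(onz('top',*T(743,134),.092)))
for c in [(655,108),(737,190),(637,170)]: print('box',r(onz('top',*T(*c),.025)))
for n,p in(('trayc',[(368,178),(409,178),(409,249),(367,249)]),):
    P=[onz('top',*c,.05) for c in p];print(r(P),r(np.mean(P,0)))
print('foot',[r(onz('top',*T(*c),.018)) for c in [(178,340),(390,297)]])
print('hood rim',[r(onz('top',*T(*c),.149+.112)) for c in [(25,172),(408,95)]])
E
```

```text
spent top [570.2 302.8 149. ] [605.8 114.5 149. ] mid [588.  208.6 149. ] len 191.6 ang -79.29376495329942
spent side [570.4 308.2 149. ] [611.5 119.6 149. ] mid [591.  213.9 149. ] len 193.0 ang -77.70058717447449
(array([590.4, 209.4, 148.2]), np.float64(2.6))
fresh top [603.8 -15.4  45. ] [418.9 -50.3  45. ] mid [511.3 -32.9  45. ] len 188.1 ang -169.31352405279227
fresh side [602.9 -14.1  45. ] [428.  -50.7  45. ] mid [515.5 -32.4  45. ] len 178.8 ang -168.17745743955373
ball (array([ 656.7, -126.3,   93.3]), np.float64(0.5)) [ 656.8 -126.4   92. ]
box [695.7 -71.2  25. ]
box [ 634.2 -129.1   25. ]
box [649.6 -57.3  25. ]
[[ 559.5 -217.1   50. ]
 [ 558.4 -347.3   50. ]
 [ 334.  -336.5   50. ]
 [ 335.3 -206.1   50. ]] [ 446.8 -276.8   50. ]
foot [array([529. , 272.7,  18. ]), array([559.1, 121.3,  18. ])]
hood rim [array([588.7, 329.5, 261. ]), array([635.1,  97.7, 261. ])]
```

Scene, from the pictures: the grey tube is seated in the lamp at top px (230,163), and the white tube on the stand is at (310,194). The pink (397,304) and turquoise (218,271) tubes are decoys. The switch ball is at about (340,145), leaning to the right (off), and the tray is at (388,213).

The rows have no tilt axis. The interface says an out-of-reach pose is only approached and isn't made up later, so I'll check high in free space whether pressing against the reach limit tilts the tool.

```bash
cat > st.py <<'E'
from h import *
from scipy.spatial.transform import Rotation as Ro
s=manip.sense();R=Ro.from_quat(s['tool_rot']).as_matrix()
z=R[:,2];x=R[:,0]
print('t',s['t'],'tcp',np.round(s['tcp_pos']*1000,1),'grasp',np.round((s['tcp_pos']+.155*z)*1000,1),'tilt %.1f az %.1f'%(np.degrees(np.arccos(-z[2])),np.degrees(np.arctan2(z[1],z[0]))),'x',np.round(x,3),'F',np.round(s['force'],1),'gap %.3f'%s['finger_gap'],'q',np.round(s['q'],2))
E
python3 -m jog '[[[14,40,40,0],[14,40,40,0],[14,40,40,0],[14,40,40,0],[14,40,40,0],[14,40,40,0],[14,40,40,0],[14,40,40,0]]]'; python3 st.py
```

```text
t: 1.1
tcp_pos: [0.2784, 0.793, 0.6586]
tool_rot: [0.815, 0.578, 0.037, -0.026]
force: [0.8, 0.2, 2.3]
finger_gap: 0.998
t 1.1 tcp [278.4 793.  658.6] grasp [283.  806.  504.3] tilt 5.1 az 70.5 x [0.33  0.94  0.089] F [0.8 0.2 2.3] gap 0.998 q [ 1.1   0.81  0.22  0.01  2.02 -0.13]
```

Pressing against the limit does tilt the tool outward, so I'll keep going.

```bash
python3 -m jog '[[[14,40,40,0],[14,40,40,0],[14,40,40,0],[14,40,40,0],[14,40,40,0],[14,40,40,0],[14,40,40,0],[14,40,40,0]]]'>/dev/null; python3 st.py
```

```text
t 2.1 tcp [271.  772.9 746.2] grasp [289.4 825.4 601.6] tilt 21.0 az 70.7 x [0.309 0.881 0.359] F [ 0.1 -0.2 -0.3] gap 1.002 q [ 1.09  0.71  0.22  0.05  1.85 -0.12]
```

```bash
python3 -m jog '[[[14,40,40,0],[14,40,40,0],[14,40,40,0],[14,40,40,0],[14,40,40,0],[14,40,40,0],[14,40,40,0],[0,0,0,0]]]'>/dev/null; python3 st.py
```

```text
t 3.1 tcp [270.5 772.3 797. ] grasp [300.5 857.6 671.1] tilt 35.7 az 70.7 x [0.269 0.766 0.583] F [-0.   1.6  0.7] gap 0.996 q [ 1.08  0.67  0.22  0.09  1.64 -0.11]
```

```bash
python3 -m jog '[[[10,-37,-26,-3.7],[10,-37,-26,-3.7],[10,-37,-26,-3.7],[10,-37,-26,-3.7],[10,-37,-26,-3.7],[10,-37,-26,-3.7],[10,-37,-26,-3.7],[10,-37,-26,-3.7]]]' 100 40 >/dev/null; python3 st.py; python3 -m jog '[[[10,-37,-26,-3.7],[10,-37,-26,-3.7],[10,-37,-26,-3.7],[10,-37,-26,-3.7],[10,-37,-26,-3.7],[10,-37,-26,-3.7],[10,-37,-26,-3.7],[0,0,0,-3.7]]]'>/dev/null; python3 st.py
```

```text
t 4.1 tcp [350.7 475.2 587.3] grasp [418.8 534.2 461.2] tilt 35.6 az 41.0 x [0.615 0.533 0.582] F [0.  0.5 1. ] gap 1.000 q [ 0.75  0.23  1.46 -0.03  0.83  0.05]
t 5.1 tcp [420.8 215.1 404. ] grasp [508.5 232.3 277.4] tilt 35.2 az 11.1 x [0.802 0.156 0.577] F [-0.5  0.3  0.2] gap 1.000 q [ 0.24  0.27  1.98 -0.11  0.27  0.14]
```

```bash
python3 -m jog '[[[0,-15,0,0],[0,-15,0,0],[11,0,-18,0],[11,0,-18,0],[11,0,-19,0],[11,0,-19,0],[0,0,0,0],[0,0,0,0]]]' >/dev/null; python3 st.py; python3 - <<'E'
from h import *
a=snap('top');b=snap('side')
A=cv2.resize(a[105:225,170:290],None,fx=4.5,fy=4.5,interpolation=cv2.INTER_CUBIC)
B=cv2.resize(b[80:200,255:313+42],None,fx=4.5,fy=4.5,interpolation=cv2.INTER_CUBIC)[:,:250]
cv2.imwrite('pics/c3.png',np.hstack([A,B]))
E
```

```text
t 6.1 tcp [464.6 187.6 332.5] grasp [553.  205.6 206.5] tilt 35.6 az 11.5 x [0.797 0.161 0.582] F [0.2 0.1 0.7] gap 1.003 q [ 0.15  0.44  2.    0.33  0.08 -0.37]
```

View pics/c3.png

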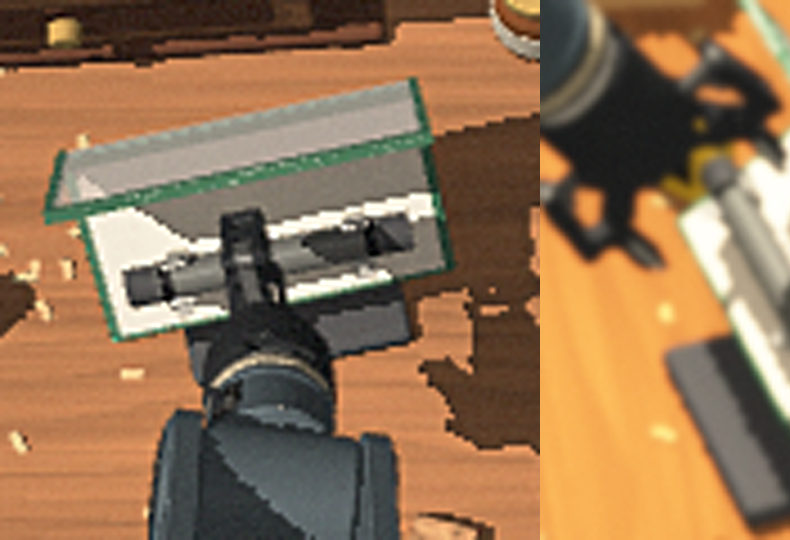

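```bash
cat > fk.py <<'E'
import numpy as np
from scipy.optimize import least_squares
D=[([1.054,.527,1.433,0,1.181],[.207,.590,.405],0),([1.1,.81,.22,.01,2.02],[.2784,.793,.6586],5.1),([1.09,.71,.22,.05,1.85],[.271,.7729,.7462],21),([1.08,.67,.22,.09,1.64],[.2705,.7723,.797],35.7),([.75,.23,1.46,-.03,.83],[.3507,.4752,.5873],35.6),([.24,.27,1.98,-.11,.27],[.4208,.2151,.404],35.2),([.15,.44,2.0,.33,.08],[.4646,.1876,.3325],35.6)]
def f(p):
    x0,z0,L1,L2,d,o,c=p;e=[]
    for q,t,ti in D:
        a=q[1]+q[2]+c;T=np.pi-np.radians(ti)
        r=x0+L1*np.sin(q[1])+L2*np.sin(a)+d*np.sin(T);z=z0+L1*np.cos(q[1])+L2*np.cos(a)+d*np.cos(T)
        e+=[r-np.cos(q[0])*t[0]-np.sin(q[0])*t[1], z-t[2], o-(-np.sin(q[0])*t[0]+np.cos(q[0])*t[1])]
    return np.array(e)
p=least_squares(f,[0,.3,.45,.4,.12,.11,0]).x
def ik(tcp,tilt):
    x0,z0,L1,L2,d,o,c=p;r=np.sqrt(tcp[0]**2+tcp[1]**2-o*o)
    T=np.pi-np.radians(tilt);w=np.array([r-x0-d*np.sin(T),tcp[2]-z0-d*np.cos(T)])
    n=np.hypot(*w);el=np.pi-np.arccos((L1**2+L2**2-n*n)/(2*L1*L2))
    sh=np.arctan2(w[0],w[1])-np.arctan2(L2*np.sin(el),L1+L2*np.cos(el))
    return np.degrees([sh,el-c,sh+el-c]),180-tilt
if __name__=='__main__':
    print(p.round(4),np.abs(f(p)).max())
    for off in (60,40,20,0,-6):
        for tl in (36,30,26):
            z=np.array([np.sin(np.radians(tl))*.98,np.sin(np.radians(tl))*.197,-np.cos(np.radians(tl))])
            print(off,tl,ik(np.array([.590,.210,.149])-z*(.161+off/1000),tl))
E
python3 fk.py
```

```text
[-0.0045  0.2659  0.5943  0.4092  0.1217  0.1142  0.2779] 0.011240435147959027
60 36 (array([ 25.5316327 , 115.27454017, 140.80617287]), 144)
60 30 (array([ 25.00308576, 110.31131227, 135.31439803]), 150)
60 26 (array([ 25.12738267, 106.92734811, 132.05473079]), 154)
40 36 (array([ 28.01364868, 114.47536867, 142.48901735]), 144)
40 30 (array([ 27.3901604 , 109.84312601, 137.23328641]), 150)
40 26 (array([ 27.41536719, 106.67075876, 134.08612595]), 154)
20 36 (array([ 30.44625839, 113.56325985, 144.00951824]), 144)
20 30 (array([ 29.75688435, 109.26223796, 139.01912231]), 150)
20 26 (array([ 29.70052051, 106.30339832, 136.00391883]), 154)
0 36 (array([ 32.82769738, 112.54241188, 145.37010926]), 144)
0 30 (array([ 32.09869535, 108.57100269, 140.66969804]), 150)
0 26 (array([ 31.97743388, 105.82659437, 137.80402825]), 154)
-6 36 (array([ 33.53202568, 112.2155933 , 145.74761898]), 144)
-6 30 (array([ 32.79581207, 108.34250323, 141.13831529]), 150)
-6 26 (array([ 32.65817521, 105.66245176, 138.32062697]), 154)
```

```bash
python3 -m jog '[[[5.5,0.6,-8.7,0],[5.5,0.6,-8.7,0],[5.5,0.6,-8.7,0],[5.5,0.6,-8.7,0],[0,0,0,0],[5.5,0.6,-8.7,0],[5.5,0.6,-8.7,0],[0,0,0,0]]]' 100 40 >/dev/null; python3 st.py; python3 - <<'E'
from h import *
a=snap('top');b=snap('side')
A=cv2.resize(a[115:215,180:280],None,fx=4,fy=4,interpolation=cv2.INTER_CUBIC)
B=cv2.resize(b[90:190,255:350],None,fx=4,fy=4,interpolation=cv2.INTER_CUBIC)
cv2.imwrite('pics/c4.png',np.hstack([A,B]))
E
```

```text
t 7.2 tcp [491.9 190.9 289.6] grasp [580.4 209.2 163.6] tilt 35.6 az 11.7 x [0.797 0.16  0.583] F [-1.   0.1  0.5] gap 0.998 q [ 0.15  0.55  1.97  1.6   0.03 -1.64]
```

View pics/c4.png

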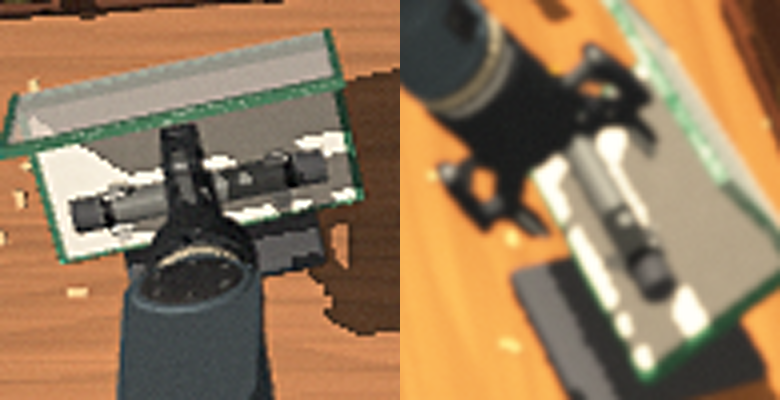

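```bash
python3 -m jog '[[[2.2,0.4,-3.1,0],[2.2,0.4,-3.1,0],[2.2,0.4,-3.1,0],[0,0,0,0],[0,0,0,0],[0,0,0,0],[0,0,0,0],[0,0,0,0]]]' 100 40 >/dev/null; python3 st.py
```

```text
t 8.3 tcp [498.6 192.  279.9] grasp [587.  210.3 153.9] tilt 35.6 az 11.7 x [0.797 0.161 0.582] F [-0.8  0.1  0.3] gap 1.002 q [ 0.15  0.58  1.96  2.01  0.03 -2.05]
```

```bash
python3 -m jog '[[[0,0,0,0],[0,0,0,0],[0,0,0,0],[0,0,0,0],[0,0,0,0],[0,0,0,0],[0,0,0,0],[0,0,0,0]]]' 0 50 >/dev/null; python3 st.py
```

```text
t 9.3 tcp [498.5 192.  280. ] grasp [586.9 210.3 154. ] tilt 35.6 az 11.7 x [0.797 0.161 0.582] F [-2.8 -1.   3.8] gap 0.285 q [ 0.15  0.58  1.96  2.01  0.03 -2.05]
```

```bash
python3 -m jog '[[[-3,-0.6,4.1,0],[-3,-0.6,4.1,0],[-3,-0.6,4.1,0],[-4,-0.7,5.7,0],[-4,-0.7,5.7,0],[-6,-1.1,8.2,0],[-6,-1.1,8.2,0],[0,0,0,0]]]' 0 50 ; python3 st.py
```

```text
t: 10.3
tcp_pos: [0.4695, 0.1867, 0.32]
tool_rot: [0.947, 0.096, 0.304, -0.032]
force: [0.0, 0.4, -0.8]
finger_gap: 0.286
t 10.3 tcp [469.5 186.7 320. ] grasp [557.8 205.  193.9] tilt 35.6 az 11.7 x [0.797 0.162 0.582] F [ 0.   0.4 -0.8] gap 0.286 q [ 0.15  0.47  2.    0.59  0.06 -0.63]
```

```bash
python3 - <<'E'
from h import *
from fk import ik
a=cv2.imread('pics/top0.png');h=cv2.cvtColor(a,cv2.COLOR_BGR2HSV)
m=((h[...,0]<6)|(h[...,0]>174))&(h[...,1]>150);m=m.astype(np.uint8)*255;m[:,:350]=0;m[:165]=0;m[265:]=0;m[:,420:]=0
c=max(cv2.findContours(cv2.morphologyEx(m,cv2.MORPH_CLOSE,np.ones((5,5))),0,2)[0],key=cv2.contourArea)
b=cv2.boxPoints(cv2.minAreaRect(c));print(b)
r=lambda x:np.round(np.array(x)*1000,1)
for p in b: print(r(onz('top',*p,.05)),r(onz('top',*p,0)))
for tl,az,g in((35.6,-92.6,(.447,-.277,.045)),(35.6,-79,(.511,-.033,.045))):
    z=np.array([np.sin(np.radians(tl))*np.cos(np.radians(az)),np.sin(np.radians(tl))*np.sin(np.radians(az)),-np.cos(np.radians(tl))])
    t=np.array(g)-.161*z;print(r(t),r(np.hypot(*t[:2])))
E
```

```text
[[366. 176.]
 [407. 176.]
 [407. 249.]
 [366. 249.]]
[ 566. -211.   50.] [ 576.6 -219.8    0. ]
[ 564.9 -341.3   50. ] [ 575.5 -354.5    0. ]
[ 334.1 -330.3   50. ] [ 336.7 -343.1    0. ]
[ 335.3 -203.    50. ] [ 338.  -211.5    0. ]
[ 451.3 -183.4  175.9] 487.1
[493.1  59.  175.9] 496.6
```

```bash
python3 -m jog '[[[-6,-1,9,0],[-6,-1,9,0],[-6,-1,9,0],[-6,-1,9,0],[-6,-6,4,-3],[0,-30,0,-8],[0,-36,0,-10],[2,-36,0,-10]]]' 0 50 >/dev/null; python3 st.py;  python3 -m jog '[[[4,-36,0,-10],[4,-36,0,-10],[4,-36,0,-10],[4,-36,0,-10],[4,-36,0,-10],[4,-36,0,-10],[2,-26,0,-8],[0,0,0,0]]]'  >/dev/null; python3 st.py
```

```text
t 11.3 tcp [441.  117.  358.6] grasp [528.8 105.2 231.4] tilt 34.8 az -7.6 x [ 0.813 -0.114  0.571] F [-0.9  0.8 -0.6] gap 0.284 q [ 0.04  0.35  2.06 -0.65  0.16  0.79]
t 12.3 tcp [ 467.6 -123.9  358.4] grasp [ 490.5 -209.2  231.1] tilt 34.8 az -75.0 x [ 0.208 -0.794  0.57 ] F [ 0.5 -0.6 -0.9] gap 0.285 q [-0.37  0.41  1.92 -0.91  0.62  1.65]
```

```bash
python3 -m jog '[[[-5,-21,0,-6],[-5,-21,0,-6],[-4,-19,0,-5.3],[0,0,-33,0],[0,0,-33,0],[0,0,-33,0],[0,0,-33,0],[0,0,0,0]]]' 0 50 >/dev/null; python3 st.py; python3 - <<'E'
from h import *
a=snap('top');b=snap('side')
A=cv2.resize(a[145:265,335:435],None,fx=3.5,fy=3.5,interpolation=cv2.INTER_CUBIC)
B=cv2.resize(b[250:370,220:345],None,fx=3.5,fy=3.5,interpolation=cv2.INTER_CUBIC)
cv2.imwrite('pics/c5.png',np.hstack([A,B]))
E
```

```text
t 13.3 tcp [ 452.1 -182.3  224.8] grasp [ 448.2 -270.3   97.2] tilt 34.6 az -92.5 x [-0.031 -0.822  0.568] F [ 0.2 -0.7 -1.7] gap 0.281 q [-0.48  0.69  1.97 -1.26  0.57  2.25]
```

View pics/c5.png

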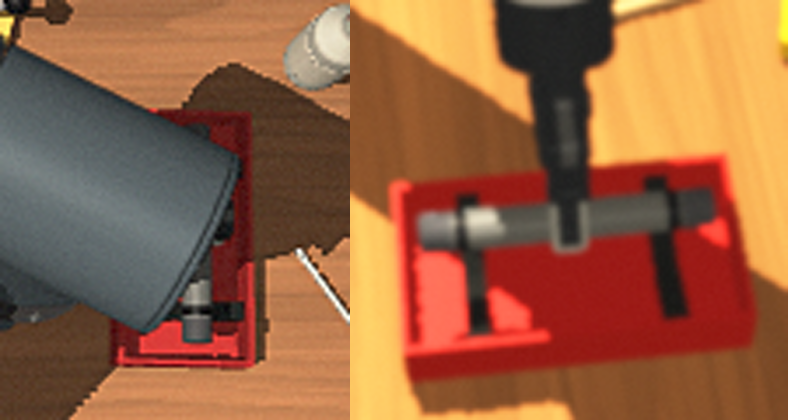

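```bash
python3 -m jog '[[[1,-1.5,-8,0],[1,-1.5,-8,0],[0,0,-8,0],[0,0,-8,0],[0,0,-8,0],[0,0,-5,0],[0,0,-4,0],[0,0,0,0]]]' 0 50 >/dev/null; python3 st.py
```

```text
t 14.4 tcp [ 454.8 -186.4  177.8] grasp [ 451.4 -274.9   50.7] tilt 34.9 az -92.2 x [-0.035 -0.82   0.572] F [ 0.3  0.5 -0.1] gap 0.284 q [-0.49  0.8   1.97 -1.43  0.55  2.45]
```

```bash
python3 -m jog '[[[0,1,-2,0],[0,0,-2,0],[0,0,-2,0],[0,0,-1,0],[0,0,-1,0],[0,0,-1,0],[0,0,0,0],[0,0,0,0]]]' 0 50 >/dev/null; python3 st.py
```

```text
t 15.4 tcp [ 458.4 -187.3  173.7] grasp [ 454.4 -276.7   47.1] tilt 35.2 az -92.6 x [-0.039 -0.816  0.577] F [-1.2 -5.1 12.7] gap 0.281 q [-0.48  0.81  1.96 -1.43  0.56  2.46]
```

```bash
python3 -m jog '[[[-1,-2,0,0],[-1,-2,-0.5,0],[0,-2,-0.7,0],[0,-2,-0.7,0],[0,-2,-0.7,0],[0,0,0,0],[0,0,0,0],[0,0,0,0]]]' 0 50 >/dev/null; python3 st.py
```

```text
t 16.4 tcp [ 457.7 -193.1  172. ] grasp [ 453.7 -281.1   44.5] tilt 34.6 az -92.6 x [-0.035 -0.822  0.568] F [ 0.3 14.7 20.6] gap 0.281 q [-0.5   0.81  1.95 -1.43  0.54  2.44]
```

```bash
python3 -m jog '[[[0,2,0.5,0],[0,1,0.5,0],[0,0,0,0],[0,0,0,0],[0,0,0,0],[0,0,0,0],[0,0,0,0],[0,0,0,0]]]' 0 50 >/dev/null; python3 st.py; python3 -m jog '[[[0,0,0,0],[0,0,0,0],[0,0,0,0],[0,0,0,0],[0,0,0,0],[0,0,0,0],[0,0,0,0],[0,0,0,0]]]' 45 50 >/dev/null; python3 st.py
```

```text
t 17.4 tcp [ 458.2 -192.6  171.9] grasp [ 453.8 -280.8   44.6] tilt 34.8 az -92.9 x [-0.036 -0.821  0.57 ] F [-1.9  0.7  8.6] gap 0.283 q [-0.49  0.81  1.95 -1.43  0.55  2.44]
t 18.4 tcp [ 459.6 -195.3  174.2] grasp [ 455.3 -284.8   47.7] tilt 35.3 az -92.7 x [-0.039 -0.815  0.578] F [-1.2 -7.4 20.2] gap 0.448 q [-0.5   0.81  1.95 -1.43  0.55  2.44]
```

```bash
python3 -m jog '[[[0,3,4.3,0],[0,4,5.7,0],[0,6,8.3,0],[0,9,12,0],[0,11,16,0],[0,17,25,0],[0,17,25,0],[0,25,35,0]]]' 45 50 >/dev/null; python3 st.py; python3 -m jog '[[[0,50,20,2],[0,50,0,2],[10,40,0,2],[10,30,0,2],[10,16,0,2],[0,0,0,2],[0,0,0,0],[0,0,0,0]]]' 100 50 >/dev/null; python3 st.py; python3 - <<'E'
from h import *
a=snap('top','top6.png');b=snap('side','side6.png')
A=cv2.resize(a[150:265,280:430],None,fx=3,fy=3,interpolation=cv2.INTER_CUBIC)
B=cv2.resize(b[210:370,225:345],None,fx=2.15625,fy=2.15625,interpolation=cv2.INTER_CUBIC)
cv2.imwrite('pics/c6.png',np.hstack([A,B]))
E
```

```text
t 19.4 tcp [457.5 -99.2 302.4] grasp [ 452.8 -186.9  174.6] tilt 34.5 az -93.1 x [-0.034 -0.823  0.566] F [-0.2 -0.4 -0.4] gap 0.455 q [-0.31  0.53  1.95 -0.94  0.75  2.05]
t 20.4 tcp [487.7  84.6 322.3] grasp [501.3  -2.4 194.8] tilt 34.6 az -81.1 x [ 0.135 -0.812  0.568] F [ 1.  -0.4 -1. ] gap 1.001 q [ 0.09  0.53  1.84 -0.8   0.91  2.05]
```

View pics/c6.png

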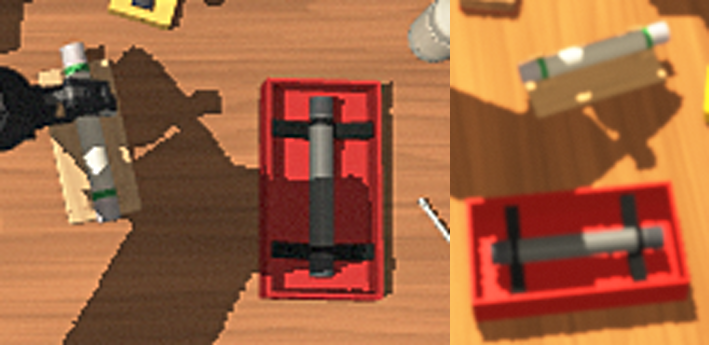

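```bash
python3 -m jog '[[[0,5,-22,1],[0,5,-22,1.1],[0,0,-22,0],[0,0,-22,0],[1,-6,-8,0],[1,-6,-8,0],[1,-6,-8,0],[0,0,0,0]]]' 58 50 >/dev/null; python3 st.py
```

```text
t 21.5 tcp [491.1  77.  210.2] grasp [508.1  -9.5  82.7] tilt 34.6 az -78.9 x [ 0.165 -0.806  0.568] F [-0.6 -0.1  0.2] gap 0.579 q [ 0.07  0.74  1.89 -1.03  0.72  2.31]
```

```bash
python3 -m jog '[[[0.8,-4.2,-6.9,0],[0.8,-4.2,-6.9,0],[0.8,-4.2,-6.9,0],[0.8,-4.2,-6.9,0],[0.8,-4.2,-6.9,0],[0,0,0,0],[0,0,0,0],[0,0,0,0]]]' 58 50 >/dev/null; python3 st.py
```

```text
t 22.5 tcp [495.1  56.8 176.1] grasp [512.3 -29.6  48.6] tilt 34.6 az -78.7 x [ 0.166 -0.806  0.568] F [ 0.4 -0.2 -0.1] gap 0.578 q [ 0.03  0.81  1.9  -1.14  0.67  2.4 ]
```

```bash
python3 -m jog '[[[0,0,0,0],[0,0,0,0],[0,0,0,0],[0,0,0,0],[0,0,0,0],[0,0,0,0],[0,0,0,0],[0,0,0,0]]]' 0 60 >/dev/null; python3 st.py; python3 -m jog '[[[0,0,2,0],[0,0,4,0],[0,0,10,0],[0,0,20,0],[-2,0,35,0],[-2,0,40,0],[-2,0,40,0],[0,0,30,0]]]' >/dev/null; python3 st.py
```

```text
t 23.5 tcp [495.   57.  176.3] grasp [512.3 -29.4  48.8] tilt 34.6 az -78.7 x [ 0.166 -0.806  0.568] F [-1.5  4.8  6. ] gap 0.282 q [ 0.03  0.81  1.9  -1.14  0.67  2.4 ]
t 24.5 tcp [488.5  56.6 359.1] grasp [505.7 -29.8 231.5] tilt 34.6 az -78.7 x [ 0.165 -0.806  0.568] F [-0.3  0.4 -1.7] gap 0.282 q [ 0.03  0.45  1.83 -0.79  0.91  1.91]
```

```bash
python3 -m jog '[[[-6,16,5,10],[-6,16,5,10],[-6,16,5,10],[-6,16,5,10],[-6,16,5,10],[-6,16,5,10],[-6,16,5,10],[-6,16,5,10]]]' 0 60 >/dev/null; python3 st.py
```

```text
t 25.5 tcp [441.4 180.5 395.7] grasp [528.9 178.5 267.7] tilt 34.4 az -1.3 x [ 0.825 -0.012  0.564] F [ 0.7 -0.  -1.3] gap 0.283 q [ 0.18  0.3   1.97 -0.4   0.31  0.54]
```

```bash
python3 -m jog '[[[0,1,0,4],[0,1,0,4],[4,1,-11,4],[4,1,-11,0.5],[4,1,-11,0],[5,1,-11,0],[5,0,-11,0],[4,0,-11,0]]]' 0 60 >/dev/null; python3 st.py;  python3 - <<'E'
from h import *
a=snap('top','top7.png');b=snap('side','side7.png')
A=cv2.resize(a[115:215,180:280],None,fx=4,fy=4,interpolation=cv2.INTER_CUBIC)
B=cv2.resize(b[80:180,255:355],None,fx=4,fy=4,interpolation=cv2.INTER_CUBIC)
cv2.imwrite('pics/c7.png',np.hstack([A,B]))
E
```

```text
t 26.5 tcp [469.  186.4 328.5] grasp [554.9 203.1 200.6] tilt 34.4 az 11.0 x [0.809 0.162 0.565] F [-0.7  0.4 -1.8] gap 0.283 q [ 0.15  0.45  1.99  0.23  0.1  -0.27]
```

View pics/c7.png

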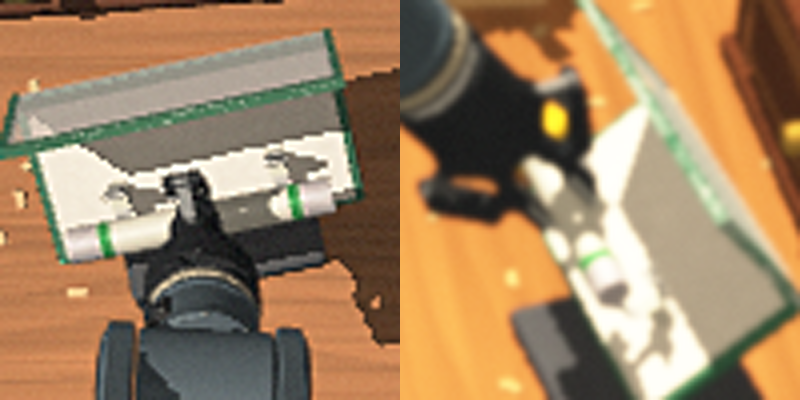

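```bash
python3 - <<'E'
from h import *
T=lambda u,v:(180+u/4,115+v/4)
z=.1968
P,Q=onz('top',*T(68,243),z),onz('top',*T(337,190),z);d=Q-P
print(P,Q,(P+Q)/2,np.linalg.norm(d),np.degrees(np.arctan2(d[1],d[0])))
ax=np.array([-.194,.981,0])
seat=np.array([.590,.2095,.149]);top=np.array([.588,.2086,.149])
m=(P+Q)/2;print('along: fresh',m@ax,'seat tri',seat@ax,'seat top',top@ax,'grasp',np.array([.5549,.2031,.2])@ax)
E
```

```text
[0.53950645 0.2958318  0.1968    ] [0.57660211 0.10467969 0.1968    ] [0.55805428 0.20025574 0.1968    ] 0.1947182960498635 -79.01748862252605
along: fresh 0.08818835506989876 seat tri 0.0910595 seat top 0.09056460000000001 grasp 0.0915905
```

```bash
python3 -m jog '[[[4,1,-5.9,0],[4,1,-5.9,0],[4,1,-5.9,0],[4,1,-5.9,0],[4,1,-5.9,0],[0,0,0,0],[0,0,0,0],[0,0,0,0]]]' 0 60 >/dev/null; python3 st.py
```

```text
t 27.6 tcp [488.5 191.3 300. ] grasp [574.5 208.1 172.1] tilt 34.4 az 11.0 x [0.809 0.162 0.565] F [ 0.6  0.5 -1.5] gap 0.280 q [ 0.16  0.53  1.96  0.39  0.05 -0.43]
```

```bash
python3 -m jog '[[[1.7,0.3,-2.5,0],[1.7,0.3,-2.5,0],[1.7,0.3,-2.5,0],[1.4,0.3,-2,0],[1.1,0.2,-1.6,0],[1.1,0.2,-1.6,0],[0,0,0,0],[0,0,0,0]]]' 0 60 >/dev/null; python3 st.py
```

```text
t 28.6 tcp [497.5 193.  286.8] grasp [583.5 209.7 158.9] tilt 34.4 az 11.0 x [0.809 0.162 0.565] F [ 1.3 -0.  -1.2] gap 0.286 q [ 0.16  0.56  1.95  0.59  0.04 -0.62]
```

```bash
python3 -m jog '[[[1.1,0.2,-1.6,0],[1.1,0.2,-1.6,0],[1.1,0.2,-1.6,0],[0.6,0.1,-0.8,0],[0,0,0,0],[0,0,0,0],[0,0,0,0],[0,0,0,0]]]' 0 60 >/dev/null; python3 st.py; python3 -m jog '[[[0.6,0.1,-0.8,0],[0.6,0.1,-0.8,0],[0.6,0.1,-0.8,0],[0,0,0,0],[0,0,0,0],[0,0,0,0],[0,0,0,0],[0,0,0,0]]]' >/dev/null; python3 st.py
```

```text
t 29.6 tcp [501.5 193.6 281.4] grasp [587.5 210.3 153.5] tilt 34.4 az 11.0 x [0.809 0.162 0.565] F [ 4.2  0.3 -4.7] gap 0.282 q [ 0.16  0.57  1.94  0.73  0.03 -0.76]
t 30.6 tcp [502.5 193.9 279.6] grasp [588.5 210.6 151.8] tilt 34.4 az 11.0 x [0.809 0.162 0.565] F [-1.5 -0.7  5.1] gap 0.286 q [ 0.16  0.58  1.94  0.8   0.03 -0.83]
```

```bash
python3 -m jog '[[[0.6,0.1,-0.8,0],[0.6,0.1,-0.8,0],[0.6,0.1,-0.8,0],[0,0,0,0],[0,0,0,0],[0,0,0,0],[0,0,0,0],[0,0,0,0]]]' >/dev/null; python3 st.py
```

```text
t 31.6 tcp [502.4 193.9 279.2] grasp [588.7 210.7 151.5] tilt 34.5 az 11.0 x [0.808 0.162 0.567] F [-15.3  -6.   25.4] gap 0.283 q [ 0.16  0.58  1.94  0.88  0.03 -0.92]
```

```bash
python3 -m jog '[[[-0.6,-0.1,0.8,0],[0,0,0,0],[0,0,0,0],[0,0,0,0],[0,0,0,0],[0,0,0,0],[0,0,0,0],[0,0,0,0]]]' 80 60 >/dev/null; python3 st.py; python3 -m jog '[[[-3,-0.5,4,0],[-3,-0.6,4.3,0],[-6,-1.1,8.2,0],[-6,-1.1,8.2,0],[-8,-1.5,11,0],[-8,-1.5,11,0],[-8,-1.5,11,0],[-8,-1.5,11,0]]]' >/dev/null; python3 st.py; python3 -m jog '[[[-6,-1,9,0],[-6,-1,9,0],[-6,-30,15,0],[-6,-50,10,0],[-6,-50,0,0],[0,-50,0,0],[0,-50,0,0],[0,-40,0,0]]]' 0 >/dev/null; python3 st.py;  python3 - <<'E'
from h import *
a=snap('top','top8.png');b=snap('side','side8.png')
A=cv2.resize(a[115:215,180:280],None,fx=4,fy=4,interpolation=cv2.INTER_CUBIC)
B=cv2.resize(b[80:180,255:355],None,fx=4,fy=4,interpolation=cv2.INTER_CUBIC)
cv2.imwrite('pics/c8.png',np.hstack([A,B]))
E
```

```text
t 32.6 tcp [504.2 194.1 277.5] grasp [590.1 210.8 149.6] tilt 34.4 az 11.0 x [0.809 0.162 0.565] F [-0.6  0.3  0.6] gap 0.801 q [ 0.16  0.58  1.94  0.85  0.03 -0.89]
t 33.6 tcp [453.8 184.8 346.6] grasp [539.7 201.5 218.7] tilt 34.4 az 11.0 x [0.809 0.162 0.565] F [-0.2 -0.1  0.6] gap 0.800 q [ 0.15  0.4   2.01  0.17  0.14 -0.2 ]
t 34.6 tcp [427.  -69.6 387.1] grasp [512.5 -53.4 258.8] tilt 34.1 az 10.8 x [0.812 0.162 0.561] F [ 0.4  1.  -0.4] gap -0.004 q [-0.53  0.26  2.08  0.88  0.5  -1.46]
```

View pics/c8.png

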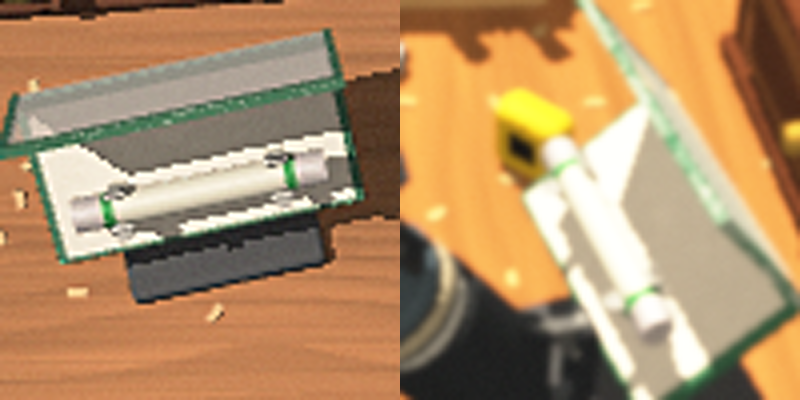

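The fresh tube sits on the same pixels as the old one did, between both clips. Next is the switch.

```bash
python3 -m jog '[[[33,-30,-12,0],[33,-30,-12,0],[33,-30,-12,0],[33,-31,-12,0],[0,0,-31,0],[0,0,-31,0],[0,0,-31,0],[0,0,-30,0]]]' 0 50 >/dev/null; python3 st.py; python3 - <<'E'
from h import *
b=snap('side','side9.png');cv2.imwrite('pics/c9.png',cv2.resize(b[190:330,280:440],None,fx=3.5,fy=3.5,interpolation=cv2.INTER_CUBIC))
E
```

```text
t 35.7 tcp [ 559.3 -187.5  214.8] grasp [ 644.5 -170.9   86.3] tilt 34.1 az 11.0 x [0.812 0.163 0.56 ] F [ 0.3  0.2 -0.8] gap -0.001 q [-0.6   0.74  1.81  1.26  0.43 -1.93]
```

View pics/c9.png

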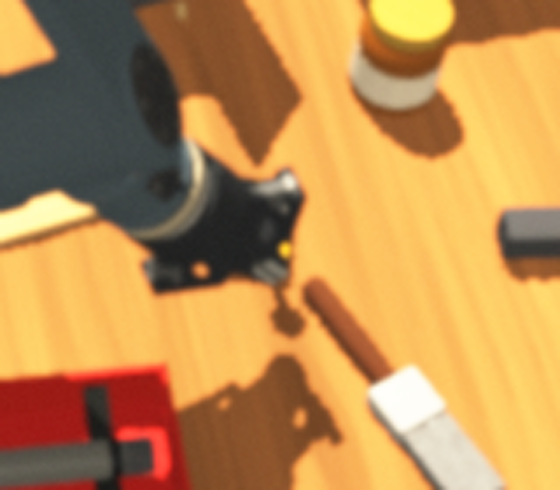

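```bash
python3 -m jog '[[[3.4,12.5,0,0],[3.4,12.5,0,0],[3.4,12.5,0,0],[3.4,12.5,0,0],[3.4,12.5,0,0],[3.4,12.5,0,0],[3.4,12.5,0,0],[2,7,0,0]]]' >/dev/null; python3 st.py;  python3 -m jog '[[[0.5,2,0,0],[0.5,2,0,0],[0.5,2,0,0],[0,0,0,0],[0,0,0,0],[0,0,0,0],[0,0,0,0],[0,0,0,0]]]'  >/dev/null; python3 st.py
```

```text
t 36.75 tcp [584.4 -96.8 215.7] grasp [669.5 -82.7  87. ] tilt 33.8 az 9.4 x [0.815 0.162 0.556] F [-16.1 -21.9   9.9] gap -0.002 q [-0.42  0.74  1.82  1.36  0.32 -1.87]
t 37.75 tcp [584.5 -94.9 216. ] grasp [669.6 -82.4  87. ] tilt 33.7 az 8.4 x [0.817 0.159 0.554] F [-17.8 -23.4   9.6] gap 0.002 q [-0.41  0.74  1.82  1.36  0.31 -1.87]
```

```bash
python3 -m jog '[[[-2,-6,0,0],[-4,-14,0,0],[-5,-20,0,0],[0,0,30,0],[-10,0,40,0],[-20,0,40,0],[-40,-20,30,0],[-40,-30,10,0]]]' >/dev/null; python3 st.py; python3 -m jog '[[[-30,-40,10,0],[-10,-50,0,0],[0,-50,0,0],[0,-50,0,0],[0,-40,0,0],[0,0,0,0],[0,0,0,0],[0,0,0,0]]]' >/dev/null;python3 - <<'E'
from h import *
a=snap('top','top10.png');b=snap('side','side10.png')
A=cv2.resize(a[105:260,180:420],None,fx=2,fy=2,interpolation=cv2.INTER_CUBIC)
B=cv2.resize(b[225:290,320:400],None,fx=4,fy=310/65,interpolation=cv2.INTER_CUBIC)
cv2.imwrite('pics/c10.png',np.hstack([A,B]))
p=cv2.cvtColor(cv2.imread('pics/top0.png'),6).astype(int);g=cv2.cvtColor(a,6).astype(int)
def ball(im,n,x0,x1,y0,y1):
    m=(im.max(2)<45)[y0:y1,x0:x1].astype(np.uint8);k,l,s,c=cv2.connectedComponentsWithStats(m)
    print(n,[(tuple((c[i]+[x0,y0]).round(1)),s[i,4]) for i in range(1,k) if s[i,4]>8])
ball(a,'top',305,360,130,165);ball(b,'side',335,380,225,275)
X=np.array([677,-52,92])/1e3;print('expected on',proj('top',X),proj('side',X))
E
```

```text
t 38.75 tcp [ 464.9 -177.3  367.4] grasp [ 550.4 -160.6  239.2] tilt 34.2 az 11.0 x [0.81  0.166 0.562] F [ 0.1 -0.3 -1.4] gap 0.004 q [-0.7   0.38  1.94  0.88  0.61 -1.59]
top [((np.float64(318.1), np.float64(139.1)), np.int32(42))]
side [((np.float64(356.7), np.float64(225.8)), np.int32(17))]
expected on [316.07152379 138.67601474] [356.62706246 221.86468375]
```

View pics/c10.png

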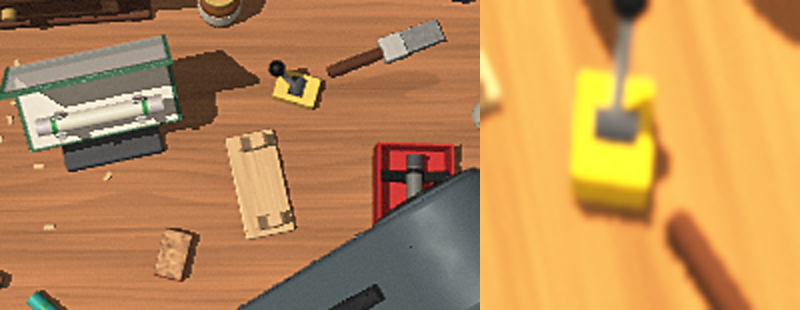

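```bash
python3 - <<'E'
from h import *
def ball(f,x0,x1,y0,y1):
    im=cv2.imread('pics/'+f);m=(im.max(2)<45)[y0:y1,x0:x1].astype(np.uint8);k,l,s,c=cv2.connectedComponentsWithStats(m)
    return [((c[i]+[x0,y0]).round(1),s[i]) for i in range(1,k) if s[i,4]>8]
for f,n,w in(('top0.png','top',(305,360,130,165)),('top10.png','top',(305,360,130,165)),('side0.png','side',(335,380,205,275)),('side10.png','side',(335,380,205,275))):
    for c,s in ball(f,*w): print(f,c,s,(onz(n,*c,.092)*1000).round(1))
E
```

```text
top0.png [339.5 144.8] [31 11  8  8 43] [ 656.8 -124.5   92. ]
top10.png [318.1 139.1] [10  6  7  7 42] [675.6 -58.3  92. ]
side0.png [355.5 246.8] [18 39  6  7 31] [ 655.8 -126.6   92. ]
side10.png [356.9 225.1] [19 18  7  5 26] [675.2 -62.2  92. ]
```

```bash
python3 - <<'E'
from h import *
a0=cv2.imread('pics/top0.png');a=cv2.imread('pics/top10.png')
M=0
for im in(a0,a):
    h=cv2.cvtColor(im,cv2.COLOR_BGR2HSV);m=((h[...,0]>20)&(h[...,0]<34)&(h[...,1]>170)&(h[...,2]>120));n=np.zeros_like(m);n[130:165,305:350]=m[130:165,305:350];M=M|n
c=np.vstack([k for k in cv2.findContours(M.astype(np.uint8),0,2)[0] if cv2.contourArea(k)>5])
r=cv2.minAreaRect(c);b=cv2.boxPoints(r);P=np.array([onz('top',*p,.025) for p in b]);print(r);print((P*1000).round(1));C=P.mean(0);print('centre',C*1000)
d=np.array([.27,.963])
for q in([.6568,-.1245],[.6756,-.0583]):
  v=np.array(q)-C[:2];print('along',v@d*1000,'across',v@[-d[1],d[0]]*1000)
E
```

```text
Traceback (most recent call last):
ValueError: need at least one array to concatenate
```

```bash
python3 - <<'E'
from h import *
a0=cv2.imread('pics/top0.png');a=cv2.imread('pics/top10.png')
print(a[152:155,318:334:3].tolist())
M=np.zeros(a.shape[:2],bool)
for im in(a0,a):
    h=cv2.cvtColor(im,cv2.COLOR_BGR2HSV);m=((h[...,0]>=18)&(h[...,0]<38)&(h[...,1]>150)&(h[...,2]>90));M[130:165,305:350]|=m[130:165,305:350]
print(M.sum())
c=np.argwhere(M)[:,::-1].astype(np.float32)
r=cv2.minAreaRect(c);b=cv2.boxPoints(r);P=np.array([onz('top',*p,.025) for p in b]);print(r);print((P*1000).round(1));C=P.mean(0);print('centre',C*1000)
d=np.array([.27,.963])
for q in([.6568,-.1245],[.6756,-.0583]):
  v=np.array(q)-C[:2];print('along',v@d*1000,'across',v@[-d[1],d[0]]*1000)
E
```

```text
[[[101, 221, 255], [99, 215, 250], [93, 211, 255], [46, 65, 76], [44, 44, 51], [97, 212, 248]], [[69, 154, 200], [100, 218, 255], [99, 219, 255], [93, 216, 255], [43, 75, 94], [95, 208, 247]], [[48, 111, 138], [58, 128, 166], [109, 235, 255], [102, 225, 255], [97, 214, 255], [99, 214, 248]]]
278
((327.8566589355469, 148.9872589111328), (21.388206481933594, 16.309213638305664), 16.389541625976562)
[[ 646.2  -53.1   25. ]
 [ 698.6  -69.1   25. ]
 [ 677.8 -135.6   25. ]
 [ 625.6 -119.3   25. ]]
centre [662.04124386 -94.27144367  25.        ]
along -30.52523558920757 across -3.1143923690951554
along 38.30136441079241 across -3.344792369095083
```

The two views put the ball's travel at 67–69 mm, against 77 mm nominal. I'll push once more to confirm it's on the stop.

```bash
python3 st.py; python3 -m jog '[[[0,50,0,0],[0,50,0,0],[0,50,0,0],[20,50,0,0],[30,30,-20,0],[30,20,-20,0],[30,10,-20,0],[0,0,0,0]]]' >/dev/null; python3 st.py
```

```text
t 39.85 tcp [ 425.7 -406.8  375.6] grasp [ 510.9 -390.1  247.2] tilt 34.1 az 11.1 x [0.812 0.163 0.56 ] F [-1.3 -0.2 -0.1] gap -0.007 q [-1.07  0.5   1.67  0.73  0.92 -1.71]
t 40.85 tcp [ 536.4 -146.4  314.5] grasp [ 621.5 -129.6  186.1] tilt 34.0 az 11.2 x [0.812 0.165 0.559] F [-0.3 -0.3  0.2] gap 0.003 q [-0.55  0.53  1.86  0.96  0.48 -1.56]
```

```bash
python3 -m jog '[[[21,4,0,0],[21,4,0,0],[0,0,-31,0],[0,0,-31,0],[0,0,-31,0],[2,7,0,0],[3,11,0,0],[2,8,0,0]]]' >/dev/null; python3 st.py; python3 -m jog '[[[1,4,0,0],[1,4,0,0],[1,4,0,0],[0.5,3,0,0],[0.5,2,0,0],[0,0,0,0],[0,0,0,0],[0,0,0,0]]]' >/dev/null; python3 st.py
```

```text
t 41.85 tcp [ 585.  -113.4  224.4] grasp [670.6 -97.   96.2] tilt 34.2 az 10.8 x [0.811 0.164 0.562] F [ 1.4 -0.3  0.7] gap -0.003 q [-0.45  0.73  1.81  1.28  0.36 -1.82]
t 42.85 tcp [588.5 -97.7 222.6] grasp [673.8 -81.5  94.2] tilt 34.1 az 10.7 x [0.812 0.162 0.56 ] F [-1.2 -3.2 -0.4] gap -0.000 q [-0.42  0.73  1.81  1.29  0.34 -1.81]
```

```bash
python3 -m jog '[[[0.5,2,0,0],[0.5,2,0,0],[0.5,2,0,0],[0,0,0,0],[0,0,0,0],[0,0,0,0],[0,0,0,0],[0,0,0,0]]]' >/dev/null; python3 st.py; python3 -m jog '[[[-2,-6,0,0],[-4,-14,0,0],[-5,-20,0,0],[0,0,30,0],[-10,0,40,0],[-20,0,40,0],[-40,-20,30,0],[-40,-30,10,0]]]' >/dev/null; python3 -m jog '[[[-30,-40,10,0],[-10,-50,0,0],[0,-50,0,0],[0,-50,0,0],[0,-40,0,0],[0,0,0,0],[0,0,0,0],[0,0,0,0]]]' >/dev/null; python3 st.py; python3 - <<'E'
from h import *
for n,w in(('top',(305,360,130,165)),('side',(335,380,205,275))):
    im=snap(n,n+'11.png');x0,x1,y0,y1=w;m=(im.max(2)<45)[y0:y1,x0:x1].astype(np.uint8);k,l,s,c=cv2.connectedComponentsWithStats(m)
    for i in range(1,k):
        if s[i,4]>8: print(n,(c[i]+[x0,y0]).round(1),s[i,4],(onz(n,*(c[i]+[x0,y0]),.092)*1000).round(1))
    old=cv2.imread('pics/'+n+'10.png');d=cv2.absdiff(im,old).max(2)>60;print('changed px',d.sum())
E
```

```text
t 43.85 tcp [589.7 -95.1 222.7] grasp [675.1 -80.7  94.2] tilt 34.0 az 9.6 x [0.814 0.16  0.559] F [ -6.3 -14.3   0.1] gap 0.002 q [-0.41  0.73  1.81  1.3   0.32 -1.8 ]
t 45.85 tcp [ 429.  -409.5  382.4] grasp [ 514.2 -392.7  254. ] tilt 34.1 az 11.2 x [0.812 0.163 0.56 ] F [-0.2 -0.3  0.3] gap 0.003 q [-1.06  0.49  1.65  0.72  0.94 -1.69]
top [318.1 139. ] 41 [676.1 -58.3  92. ]
changed px 959
side [356.8 225.2] 25 [674.8 -62.3  92. ]
changed px 1540
```

```bash
python3 -c "
from station import manip
print(manip.sign_off())"
```

```text
the job is handed in; nothing more can be done
None
```

The tube is changed, the lamp is switched on, and I handed the job in at about 46 s of the 72 s allowed. No verdict came back.

- **Tilt:** the moves have no tilt axis. I tilted the gripper about 35° by pressing against the reach limit high in free space, and kept that tilt for the whole job.
- **Dead tube:** I pulled it straight out and lowered it onto the tray's ribs before letting go. The picture shows it lying along the middle of the tray. As the fingers opened there, the wrist read about 20 N, probably the lower finger touching the tray; I backed straight out.
- **Fresh tube:** I pressed it in until it pulled itself home, then onto a hard stop at about 30 N. Its ends are within a pixel of where the old tube's were, and it lies between both clips in both views.
- **Switch:** I pushed the lever over twice, to about 30 N and then 15 N, and the ball did not move the second time.
- **Disagreement:** the ball's measured travel was 67–69 mm against 77 mm nominal. Its end position, about 38 mm past the box centre, matches fully on. I put the gap down to measuring the ball's starting point, but did not confirm that.
- **Bystanders:** I made no contact with the other things on the bench that I know of. The cork block, brush and box looked in place in the last picture, but I did not check every item one by one.

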